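# Lock the filter cup on the manifold, label to the front

### The arm

A 6-joint arm with a two-finger parallel gripper is mounted at the origin on a cart in front of the work surface, level with it; the furniture and walls round the work are solid. World frame = base frame: x ahead of the robot, y to its left, z up, the work surface at z = 0. Lengths are in m, angles in rad, forces in N, time in s.
With the tool pointing down it reaches from about 0.35 to 0.975 m from the base axis. Payload 17.4 kg.
Tool frame: the origin (TCP) lies on the centre line of the jaws, within the pads' length; the fingertips stand 22 mm ahead of it and the grasp point (between the pads) lies 3 mm ahead of it; z points along the fingers, y is the line along which they close (so a half turn about z gives the same grasp; the last joint's range is limited). The gripper opens to 85 mm and grips with 20 to 120 N. Pads are 22 mm wide; open, the fingers measure 114 mm over their backs; the gripper's body (76 mm by 85 mm) begins 54 mm behind the grasp point. The pads swing forward as they close: fully open they stand 13 mm farther back than shut.
Start: joints at [1.302, 0.116, 1.442, -0, 1.584, -0.038], TCP at [0.154, 0.657, 0.253] pointing down, gripper open.
Joint ranges: [-2.83, 2.83], [-0.83, 2.19], [0.07, 2.5], [-1.14, 4.28], [0.01, 3], [-2.97, 2.97]. Speed limits (rad/s): [1.89, 1.89, 2.22, 3.14, 3.14, 3.14].

### API

Orientations are given as a 3x3 rotation matrix whose columns are the frame's x, y, z axes.
In Python, from station import r gives the robot as it stands.
- The arm moves only by the shell command python3 -m pendant 'ROWS'. ROWS is JSON, one flat list of numbers, 7 for each row, row after row: the shift along the tool's x, y, z scaled (see below), then the turn, a rotation vector about the tool's x, y, z scaled (see below), then the opening, from 0 (shut) to 1 (fully open). A call has 1 to 12 rows; each row is the pose to reach, as a shift and turn from the pose commanded when the call began, along the tool's axes at that moment, turning the shorter way round; what a row does not reach only later rows make up. The controller multiplies each number of a shift by 0.2 m and each number of a turn by 2 pi rad. A row lasts 1/12 s, in which the tool goes at most 41.7 mm and 7.16 degrees, less where a joint would pass 70% of its speed; a pose out of reach is approached as far as the arm can. A call with a number of a shift or a turn outside -1 to 1 is refused whole. A call with a gripper value outside its range is refused whole. The fingers move at their own pace and stop on an object; the grip force is fixed at half the most. Time passes only in rows, so rows that repeat a pose let the fingers close. It gives the time, the measured TCP pose, the force, the opening and the grip force at its end, in the units of the state.
- r.state(): the state, without advancing time (a new reading comes with each control period).
- r.grab_frame(name): name is "side" or "top"; returns a dict with "color" (400x640x3 uint8, red, green, blue), "mtx" (3x3 intrinsics, pixels), "dist_coeffs" ([k1, k2, p1, p2, k3] as OpenCV has them; the pictures are not rectified), "R" (3x3) and "t" (3): a world point X has camera coordinates R X + t. Camera axes: x right, y down, z forward; pixel columns grow to the right and rows downward; lengths in m; the calibration is good to about 2 mm. A picture is of the moment at which its call begins. There is no depth.
- r.job_done(): hands the job in; it is judged then, once.
The state is a dict: "t": time; "qpos": joint angles; "joint_vel": joint speeds; "tau": joint torques, N m; "ee_pos": TCP position; "eef_rot": TCP orientation; "contact_force": force on the tool from outside, world axes, zero at the start; "wrist_torque": the same for the moment, N m; "opening": finger opening in m; "grip_force": force on a finger pad.
Only numpy, scipy, OpenCV 4.12 (cv2) and the standard library are available. Lean on these libraries where they do the work, as an engineer would, in place of code of your own. Each camera call takes 0.05 s, during which the arm holds its last target. There are 200 camera calls.

### The job

One of the two lidded filter cups on the vacuum manifold has not been locked on its seat: its label still points away to the side. With a fingertip, roll the edge of its lid clockwise (seen from above) until its bayonet comes home against the stop and its label faces the front of the manifold, like the label of the cup beside it. Leave the cup that is already locked, and the things lying about, as they are.

Things in the scene. Friction and masses are not known exactly. Their poses are not given: they have to be found in the camera images.
- manifold: Vacuum filter manifold, fixed to the bench: level steel tube 250 mm long along its y axis, with two round grey bayonet seats 112 mm across at its y = +85 and -85 mm; seat floors 52 mm, rims 68 mm above the bench. Origin on the bench under the tube's middle. Its -x side is the front: two valves with black handles stick out 65 mm there, 38 mm high, and each seat has a small white index plate.
- cup_open: The cup that is not locked, on either seat: dark metal, 100 mm across, ivory ribbed lid fixed on top, 0.3 to 0.55 kg in all. Origin on its axis under its foot, 52 mm above the bench; z up, label at its -x side. Loose, but its lugs are caught under the seat's ledges, so it only turns, with 1 to 2 mm of play. Locked when its x axis points as the manifold's x axis does: a firm stop is there.
- cup_open_label (a point): Middle of the unlocked cup's paper label (70 mm wide round the cup, 33 mm tall, white with thin ruled lines), 50.5 mm from the cup's axis. At the start it is 0.75 to 1.2 rad anticlockwise (seen from above) of the front, so it must go round clockwise by that much; turned so far, the cup meets the stop. It stays where it is left.
- cup_open_lid_top (a point): Centre of the top of the unlocked cup's lid, on the cup's axis, 147 mm above the bench. The lid is 116 to 118 mm across and its upright edge reaches 25 mm down from here. The seat is slick: 1 to 3 N along the lid's edge turns the cup, and a finger pressed against the edge with 5 to 15 N towards the axis takes it along as it goes round.
- cup_locked: The like cup on the other seat, already locked with its label to the front; same size and frame as cup_open. Its axis is 170 mm from that of cup_open, which leaves 52 mm between the lids. To be left alone.
- cup_locked_label (a point): Middle of the locked cup's paper label.
- notebook: Black notebook 101 x 68 x 12 mm lying on the bench in front of the manifold, to be left alone. Origin under its middle.
- marker: Marker pen 123 mm long, 15 mm thick, lying on the bench in front, to be left alone. Origin under its middle.
- barb_fitting: Small cream hose fitting 38 mm long, 16 mm thick, lying on the bench in front to the left, to be left alone. Origin under its middle.
- syringe: Clear plastic syringe 104 mm long, 23 mm thick, lying on the bench in front to the right, to be left alone. Origin under its middle.

How it is judged:
On the way:
1. a finger rests against the unlocked cup or its lid (contact force between the fingers and cup_open above 0.3 N), for 0.1 s.
At the end, for the whole second after the job is handed in: The cup that was unlocked sits flat on its seat (within 4 mm of height and 0.04 rad of upright), at rest, turned home so that its label faces the manifold's front within 0.12 rad (about 7 degrees); the label of the other cup is within 8 mm of where it was (angle between the x axis of cup_open and the x axis of manifold, either way round below 0.12 rad and x of cup_open_label in the frame of manifold below -0.045 m and z of cup_open in the frame of manifold between 0.048 and 0.056 m and angle between cup_open's own z axis and vertical below 0.04 rad and angular speed of cup_open below 0.05 rad/s and distance of cup_locked_label from where it was at the start of the episode below 0.008 m); the robot touches nothing.
It fails at once if the cup that is already locked is turned or shifted (its label moves more than 8 mm) (distance of cup_locked_label from where it was at the start of the episode above 0.008 m).
It fails at once if a thing lying about (notebook, marker, hose fitting, syringe) is moved more than 15 mm (distance of any of notebook, marker, barb_fitting, syringe from where it was at the start of the episode above 0.015 m).
It also fails if it takes over 45 s, if anything falls off the work surface, if the arm or the gripper's body presses on something with over 40 N, if the wrist force passes 120 N, or if a joint passes its speed limit or range.

## Working session

There is one attempt and no reset: what is moved stays moved. The work goes in short steps, Python scripts to look and compute and a shell command to move; the robot and the scene stay as the last step left them, time stands still between calls to the robot, and variables do not carry over. Pictures are saved under pics/ and viewed, at most 10 in all, crops included, and the job is handed in when it is done.

```bash
mkdir -p pics
python3 - <<'E'
from station import r
import cv2
for n in("side","top"):
    f=r.grab_frame(n); cv2.imwrite(f"pics/{n}0.png",f["color"][:,:,::-1])
    print(n,f["mtx"].tolist(),f["dist_coeffs"],f["R"].tolist(),f["t"])
s=r.state();print(s["t"],s["ee_pos"],s["eef_rot"],s["opening"])
E
```

```text
side [[467.4711393735113, 0.0, 328.70085532475036], [0.0, 467.4711393735113, 197.1331947795583], [0.0, 0.0, 1.0]] [-0.10596792  0.          0.          0.          0.        ] [[0.9441502949379853, -0.32941591312472845, -0.008085588953006444], [-0.2193311667862812, -0.6099416985985577, -0.7614886496769829], [0.2459147410072933, 0.7207331548436688, -0.6481278112104186]] [-0.4775042   0.09230283  1.08776084]
top [[401.5016114188491, 0.0, 321.5278065264686], [0.0, 401.5016114188491, 197.8322704553479], [0.0, 0.0, 1.0]] [0.02661041 0.         0.         0.         0.        ] [[-0.0044127503112934225, -0.999608049850126, -0.027645511561884085], [-0.982733645161395, 0.009448723124065762, -0.18478448067714495], [0.18497326915662055, 0.026352766574931564, -0.9823901574177947]] [-0.14166786  0.49102406  0.86493748]
0.1 [0.15437299 0.6569666  0.25263314] [[-9.73488963e-01  2.28733831e-01 -2.72710169e-04]
 [ 2.28733991e-01  9.73488448e-01 -1.00147575e-03]
 [ 3.64088131e-05 -1.03730368e-03 -9.99999461e-01]] 0.08548627647770521
```

View pics/side0.png

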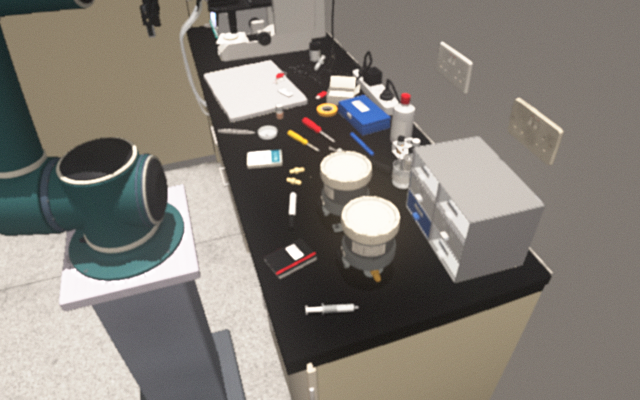

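View pics/top0.png

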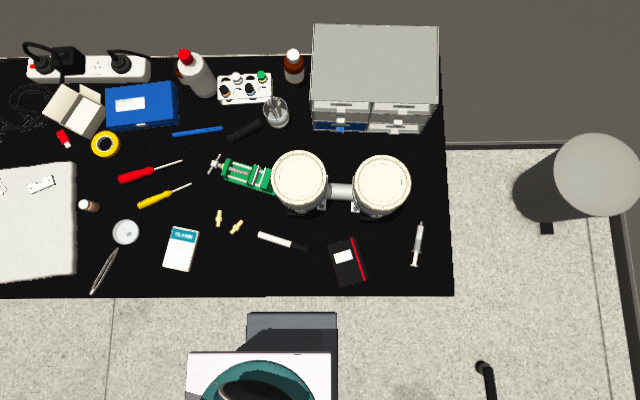

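The side view shows the lids at about (346,170) and (370,220). In the top view they are at about (299,180) and (382,185), with the drawer cabinet behind. I'll zoom in on the labels and locate the lids.

```bash
cat > h.py <<'E'
from station import r
import cv2, numpy as np
def ray(f,uv,z):
    p=cv2.undistortPoints(np.array([[uv]],float),f["mtx"],f["dist_coeffs"])[0,0]
    R=np.array(f["R"]);t=np.array(f["t"]);c=-R.T@t;d=R.T@np.array([p[0],p[1],1]);return c+d*(z-c[2])/d[2]
def proj(f,X):
    return cv2.projectPoints(np.array(X,float).reshape(-1,3),cv2.Rodrigues(np.array(f["R"]))[0],np.array(f["t"]),f["mtx"],f["dist_coeffs"])[0][:,0]
E
python3 - <<'E'
from h import *
s=r.grab_frame("side");t=r.grab_frame("top")
a=cv2.resize(s["color"][140:290,300:420],None,fx=4.8,fy=4,interpolation=3)[:,:,::-1]
a=cv2.resize(s["color"][140:290,305:405],(400,600),interpolation=3)[:,:,::-1]
b=cv2.resize(t["color"][140:260,260:420],(400,300),interpolation=3)[:,:,::-1]
b=np.vstack([b,np.zeros((300,400,3),np.uint8)])
cv2.imwrite("pics/z1.png",np.hstack([a,b]))
for f,uvs in((s,[(346,168),(370,218)]),(t,[(299,179),(382,184)])):
    print([ray(f,u,.147).round(4).tolist() for u in uvs])
# lid outlines from color
for n,f in(("side",s),("top",t)):
    c=f["color"].astype(int); m=((c.min(2)>120)&(c[:,:,0]-c[:,:,2]>12)).astype(np.uint8)
    m=cv2.morphologyEx(m,cv2.MORPH_CLOSE,np.ones((5,5)))
    k,l,st,ce=cv2.connectedComponentsWithStats(m)
    for i in range(1,k):
        if st[i,4]>800: print(n,st[i],ce[i],ray(f,ce[i],.14).round(4))
E
```

```text
[[0.5096, -0.1092, 0.147], [0.4958, -0.2775, 0.147]]
[[0.5098, -0.1025, 0.147], [0.4976, -0.2693, 0.147]]
side [ 216    0  115   61 4163] [276.72639923  29.17967812] [0.5786 0.7914 0.14  ]
side [ 437   40   37   54 1098] [455.2276867   65.32149362] [1.0349 0.2916 0.14  ]
side [  320    69   225   180 11243] [448.96059771 163.47362804] [ 0.7412 -0.1637  0.14  ]
side [320 147  52  51 981] [344.382263   171.81345566] [ 0.5047 -0.1125  0.14  ]
side [  165   162   127   238 12171] [230.26185194 279.70774793] [ 0.2088 -0.3343  0.14  ]
side [ 341  195   60   61 1430] [369.96293706 227.96083916] [ 0.488  -0.2967  0.14  ]
side [    0   232   141   168 15518] [ 51.5140482  331.38613223] [-0.0931 -0.3486  0.14  ]
side [ 299  293  241  107 5604] [398.17487509 354.37027123] [ 0.4212 -0.5636  0.14  ]
top [ 309   81  130   34 1008] [378.94642857 103.8452381 ] [ 0.6715 -0.2691  0.14  ]
top [  42   84   59   51 1332] [ 69.64339339 103.99024024] [0.68  0.387 0.14 ]
top [    0   133   640   267 76038] [386.33593729 307.99218812] [ 0.2569 -0.2704  0.14  ]
top [ 270  150   58   55 2416] [297.99586093 177.08692053] [ 0.5155 -0.0998  0.14  ]
top [ 353  155   58   61 2512] [381.875      182.30613057] [ 0.5027 -0.27    0.14  ]
```

View pics/z1.png

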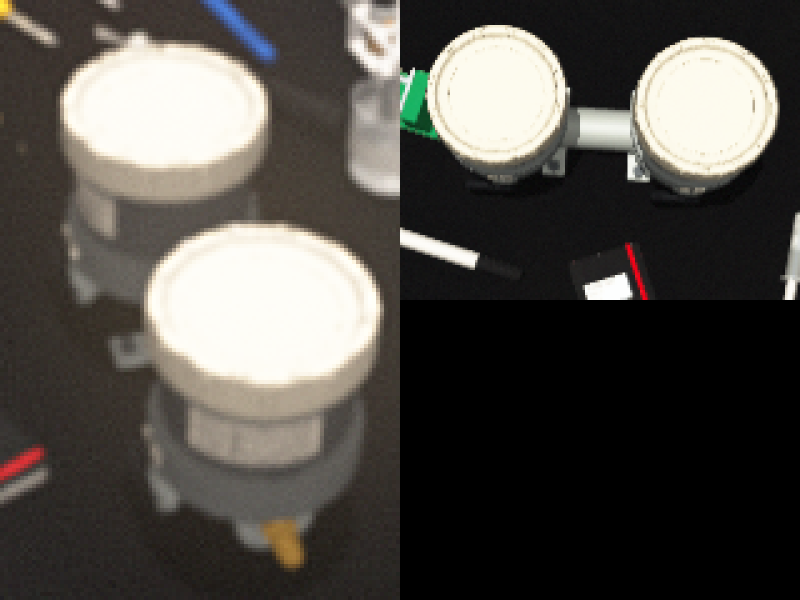

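The crop shows the far cup (lid at 346,168) with its label to the left, at the front (−x), so it is locked. The near cup at y≈−0.27 has its label facing −y (crop px 255,430), so it is the open one. I'll fit its axis, then sweep the finger from its −y side round to the front.

```bash
cat > fit.py <<'E'
from h import *
from scipy.optimize import minimize
def fit(f,C0,thr=110,zs=(.147,.122)):
    g=cv2.GaussianBlur(f["color"],(3,3),0).min(2).astype(int)
    a=np.linspace(0,2*np.pi,60)
    def mask(C,rad):
        m=np.zeros((800*2,1280*2),np.uint8)
        P=np.vstack([proj(f,np.c_[C[0]+rad*np.cos(a),C[1]+rad*np.sin(a),np.full(60,z)]) for z in zs])
        h=cv2.convexHull((P*4*16).astype(np.float32)).astype(np.int32)
        cv2.fillConvexPoly(m,h,255,shift=4); return cv2.resize(m,(640,400),interpolation=cv2.INTER_AREA)/255.
    u=proj(f,[*C0,.14])[0].astype(int); sl=np.s_[u[1]-38:u[1]+34,u[0]-42:u[0]+42]
    b=np.clip((g-thr+25)/50.,0,1)[sl]
    w=(mask(C0,.072)>0)[sl]
    res=minimize(lambda C:(w*(mask(C,.0585)[sl]-b)**2).sum(),C0,method="Nelder-Mead",options=dict(initial_simplex=[C0,[C0[0]+.008,C0[1]],[C0[0],C0[1]+.008]],xatol=2e-4))
    return res.x.round(4),round(res.fun,1)
E
python3 - <<'E'
from fit import *
for n in("side","top"):
    f=r.grab_frame(n)
    for C in([.510,-.105],[.497,-.272]): print(n,fit(f,C))
# cabinet front top/bottom edge
print(ray(f,(375,131),0.0))
E
```

```text
side (array([ 0.5136, -0.099 ]), np.float64(66.4))
side (array([ 0.5009, -0.2683]), np.float64(220.5))
top (array([ 0.5138, -0.1012]), np.float64(218.9))
top (array([ 0.5013, -0.2687]), np.float64(257.1))
[ 0.66284925 -0.27509985  0.        ]
```

```bash
python3 -m pendant '[0,0,-0.1,0,0,0.02,0.5,-0.2,-0.2,-0.15,0,0,0.04,0,-0.4,-0.4,-0.15,0,0,0.06,0,-0.7,-0.6,-0.15,0,0,0.08,0,-0.9,-0.8,-0.15,0,0,0.10,0,-1,-1,-0.15,0,0,0.12,0,-1,-1,-0.15,0,0,0.14,0,-1,-1,-0.15,0,0,0.16,0,-1,-1,-0.15,0,0,0.18,0,-1,-1,-0.15,0,0,0.20,0,-1,-1,-0.15,0,0,0.214,0,-1,-1,-0.15,0,0,0.214,0]'
```

```text
t: 1.3
ee_pos: [0.3035, 0.4164, 0.2834]
eef_rot: [[0.01, 1.0, 0.0], [1.0, -0.01, 0.0], [0.0, 0.0, -1.0]]
contact_force: [-0.3, 0.8, -0.7]
opening: -0.0004
grip_force: 0.0
```

```bash
python3 -m pendant '[-0.5,0.5,0,0,0,0,0,-1,0.6,0,0,0,0,0,-1,0.6,0,0,0,0,0,-1,0.6,0,0,0,0,0,-1,0.6,0,0,0,0,0,-1,0.6,0,0,0,0,0,-1,0.6,0,0,0,0,0]' | head -2
python3 -m pendant '[-1,0.3,0,0,0,0,0,-1,0.3,0,0,0,0,0,-1,0.3,0,0,0,0,0,-1,0.3,0,0,0,0,0,-1,0.3,0,0,0,0,0,-1,0.3,0,0,0,0,0]'|head -2
python3 -m pendant '[-1,0,0,0,0,0,0,-1,0,0,0,0,0,0,-1,0,0,0,0,0,0,-1,0,0,0,0,0,0,-1,0,0,0,0,0,0,-1,0,0,0,0,0,0]'|head -2
python3 -m pendant '[-1,0,0,0,0,0,0,-1,0,0,0,0,0,0,-1,0,0,0,0,0,0,-1,0,0,0,0,0,0,-1,0,0,0,0,0,0,-1,0,0,0,0,0,0]'
```

```text
t: 1.88
ee_pos: [0.424, 0.2127, 0.2834]
t: 2.38
ee_pos: [0.4825, 0.0108, 0.283]
t: 2.88
ee_pos: [0.4803, -0.1883, 0.2828]
t: 3.38
ee_pos: [0.4794, -0.3882, 0.282]
eef_rot: [[0.004, 1.0, -0.002], [1.0, -0.004, 0.0], [0.0, -0.002, -1.0]]
contact_force: [-0.5, 0.1, -0.2]
opening: 0.0002
grip_force: 0.0
```

```bash
python3 -m pendant '[0,0.14,0.2,0,0,0,0,0,0.14,0.4,0,0,0,0,0,0.14,0.6,0,0,0,0,0,0.14,0.67,0,0,0,0,0.1,0.14,0.67,0,0,0,0,0.1,0.14,0.67,0,0,0,0]'
python3 - <<'E'
from h import *
s=r.grab_frame("side")
cv2.imwrite("pics/z2.png",cv2.resize(s["color"][140:290,300:440],(560,600),interpolation=3)[:,:,::-1])
E
```

```text
t: 3.88
ee_pos: [0.5079, -0.3612, 0.1474]
eef_rot: [[0.001, 1.0, -0.002], [1.0, -0.001, 0.003], [0.003, -0.002, -1.0]]
contact_force: [-0.8, 0.4, 0.5]
opening: 0.0
grip_force: 0.0
```

View pics/z2.png

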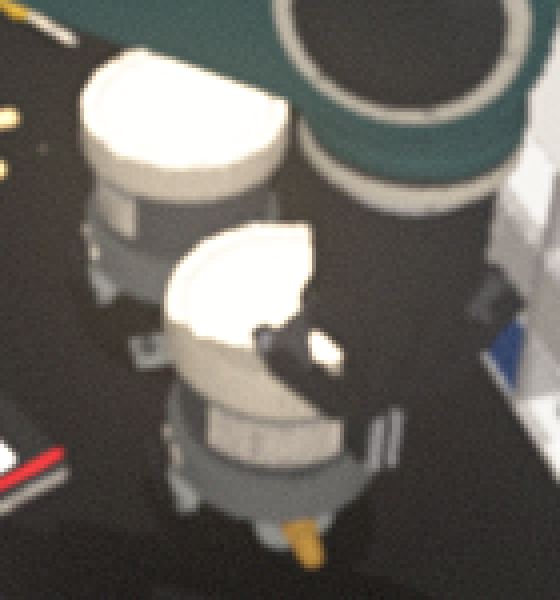

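The picture shows the finger tips at about (385,440), just in front of the lid edge on the −y side and clear of it. Now I'll approach until they touch.

```bash
python3 -m pendant '[0.05,0,0,0,0,0,0,0.09,0,0,0,0,0,0,0.105,0,0,0,0,0,0,0.115,0,0,0,0,0,0,0.115,0,0,0,0,0,0]'|grep -E "ee_pos|contact|t:"
python3 -m pendant '[0.01,0,0,0,0,0,0,0.01,0,0,0,0,0,0]'|grep -E "ee_pos|contact|t:"
```

```text
t: 4.35
ee_pos: [0.508, -0.3409, 0.1497]
eef_rot: [[0.004, 1.0, 0.0], [1.0, -0.004, -0.0], [-0.0, 0.0, -1.0]]
contact_force: [-0.1, -0.3, -0.3]
t: 4.52
ee_pos: [0.5079, -0.3393, 0.1494]
eef_rot: [[0.005, 1.0, 0.0], [1.0, -0.005, -0.0], [-0.0, 0.0, -1.0]]
contact_force: [0.4, -0.3, 0.4]
```

```bash
for i in 1 2 ; do python3 -m pendant '[0.008,0,0,0,0,0,0,0.008,0,0,0,0,0,0]'|grep -E "ee_pos|contact"; done
```

```text
ee_pos: [0.5078, -0.3377, 0.1493]
contact_force: [-0.0, -0.8, 0.1]
ee_pos: [0.5079, -0.336, 0.1493]
contact_force: [-0.7, 0.2, -0.2]
```

```bash
for i in 1 2 3; do python3 -m pendant '[0.008,0,0,0,0,0,0,0.008,0,0,0,0,0,0]'|grep -E "ee_pos|contact"; done
```

```text
ee_pos: [0.5079, -0.3344, 0.1493]
contact_force: [-0.1, -0.6, -0.6]
ee_pos: [0.5081, -0.3332, 0.1498]
contact_force: [0.5, -4.0, 0.9]
ee_pos: [0.5083, -0.3322, 0.1505]
contact_force: [1.6, -8.2, 5.3]
```

Contact at y≈−0.334, pressing with about 8 N. I'll roll the first 12° and check the radial force.

```bash
python3 -m pendant '[-0.001,-0.0165,0,0,0,0.0083,0,-0.001,-0.033,0,0,0,0.0167,0,-0.001,-0.05,0,0,0,0.025,0,0.001,-0.066,0,0,0,0.0333,0]'|grep -E "ee_pos|contact|eef"
python3 -m pendant '[-0.001,-0.0165,0,0,0,0.0083,0,-0.001,-0.033,0,0,0,0.0167,0,-0.001,-0.05,0,0,0,0.025,0,0.001,-0.066,0,0,0,0.0333,0]'|grep -E "ee_pos|contact|eef"
python3 - <<'E'
from h import *
s=r.grab_frame("side")
cv2.imwrite("pics/z3.png",cv2.resize(s["color"][140:290,300:440],(560,600),interpolation=3)[:,:,::-1])
E
```

```text
ee_pos: [0.4951, -0.3322, 0.1507]
eef_rot: [[0.215, 0.977, 0.002], [0.977, -0.215, -0.003], [-0.003, 0.003, -1.0]]
contact_force: [1.4, -8.5, 4.4]
ee_pos: [0.4822, -0.3298, 0.151]
eef_rot: [[0.413, 0.911, 0.003], [0.911, -0.413, -0.005], [-0.003, 0.004, -1.0]]
contact_force: [1.0, -16.9, 8.4]
```

View pics/z3.png

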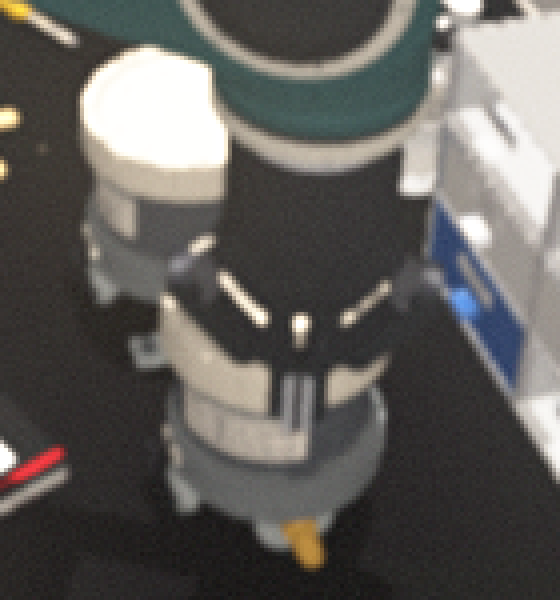

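The label has moved left (centre 275→248 px in the crop), so the cup is turning. The force has risen to 17 N, so I'll ease off outward while continuing.

```bash
python3 -m pendant '[-0.012,-0.0165,0,0,0,0.0083,0,-0.016,-0.033,0,0,0,0.0167,0,-0.018,-0.05,0,0,0,0.025,0,-0.018,-0.066,0,0,0,0.0333,0]'|grep -E "ee_pos|contact|eef"
python3 -m pendant '[-0.003,-0.0165,0,0,0,0.0083,0,-0.006,-0.033,0,0,0,0.0167,0]'|grep -E "ee_pos|contact|eef"
python3 - <<'E'
from h import *
s=r.state(); f=s["contact_force"];R=s["eef_rot"];print((np.array(R).T@f).round(1))
E
```

```text
ee_pos: [0.4681, -0.3257, 0.1492]
eef_rot: [[0.593, 0.805, -0.0], [0.805, -0.593, 0.0], [0.0, -0.0, -1.0]]
contact_force: [-0.3, -0.2, -0.1]
ee_pos: [0.4621, -0.3227, 0.1491]
eef_rot: [[0.674, 0.739, -0.0], [0.739, -0.674, 0.001], [0.0, -0.001, -1.0]]
contact_force: [-0.3, -0.5, 1.0]
[-0.6  0.1 -1. ]
```

```bash
for i in 1 2 3; do python3 -m pendant '[0.006,0,0,0,0,0,0,0.006,0,0,0,0,0,0]'|grep -E "ee_pos|contact"; done
```

```text
ee_pos: [0.4631, -0.322, 0.1494]
contact_force: [-1.0, -1.1, 0.1]
ee_pos: [0.4641, -0.3214, 0.1496]
contact_force: [-2.5, -3.1, 2.5]
ee_pos: [0.4649, -0.3208, 0.1498]
contact_force: [-4.0, -5.8, 3.6]
```

```bash
for i in 1; do python3 -m pendant '[-0.0015,-0.0165,0,0,0,0.0083,0,-0.002,-0.033,0,0,0,0.0167,0]'|grep -E "ee_pos|contact"; python3 -m pendant '[-0.0015,-0.0165,0,0,0,0.0083,0,-0.002,-0.033,0,0,0,0.0167,0]'|grep -E "ee_pos|contact"; done
python3 - <<'E'
from h import *
s=r.state(); f=s["contact_force"];R=s["eef_rot"];print((np.array(R).T@f).round(1))
E
```

```text
ee_pos: [0.4597, -0.317, 0.1499]
contact_force: [-3.2, -9.2, 3.5]
ee_pos: [0.4548, -0.3122, 0.1498]
contact_force: [-3.0, -6.6, 4.3]
[-6.3  3.6 -4.3]
```

```bash
python3 -m pendant '[0,-0.0165,0,0,0,0.0083,0,0,-0.033,0,0,0,0.0167,0]'|grep -E "ee_pos|contact"; python3 -m pendant '[-0.001,-0.0165,0,0,0,0.0083,0,-0.001,-0.033,0,0,0,0.0167,0]'|grep -E "ee_pos|contact"
python3 - <<'E'
from h import *
s=r.state(); f=s["contact_force"];R=s["eef_rot"];print((np.array(R).T@f).round(1))
s=r.grab_frame("side")
cv2.imwrite("pics/z4.png",cv2.resize(s["color"][140:290,300:440],(560,600),interpolation=3)[:,:,::-1])
E
```

```text
ee_pos: [0.4507, -0.3072, 0.15]
contact_force: [-8.8, -15.6, 7.2]
ee_pos: [0.4469, -0.3023, 0.1502]
contact_force: [-12.7, -17.9, 6.6]
[-18.8  11.4  -6.5]
```

View pics/z4.png

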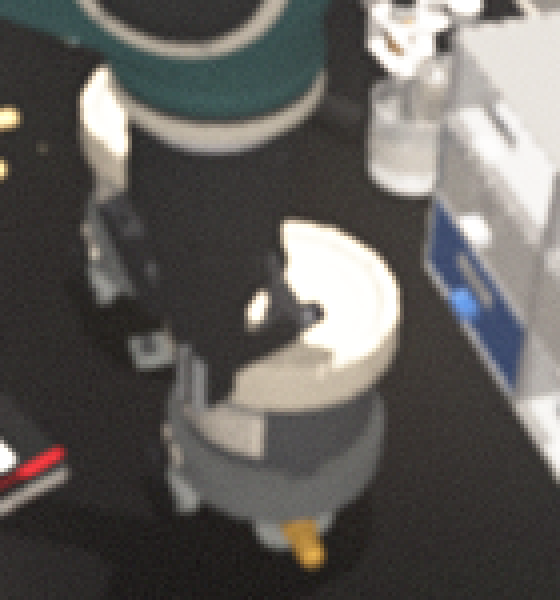

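The label's right edge is at 267 px and should end near 225, which leaves roughly 24° to go. I'll ease the press and continue.

```bash
cat > s.py <<'E'
from h import *
s=r.state(); f=s["contact_force"];R=s["eef_rot"];print("tool f",(np.array(R).T@f).round(1),"t",s["t"])
E
python3 -m pendant '[-0.010,-0.0165,0,0,0,0.0083,0,-0.013,-0.033,0,0,0,0.0167,0]'|grep -E "ee_pos|contact"; python3 s.py;  python3 -m pendant '[-0.004,-0.0165,0,0,0,0.0083,0,-0.005,-0.033,0,0,0,0.0167,0]'|grep -E "ee_pos|contact";python3 s.py
```

```text
ee_pos: [0.4424, -0.2958, 0.1494]
contact_force: [-0.7, -1.7, 0.8]
tool f [-1.2  1.4 -0.8] t 7.95
ee_pos: [0.4395, -0.2894, 0.1492]
contact_force: [-2.5, -2.1, 2.0]
tool f [-2.9  1.5 -2. ] t 8.1167
```

```bash
python3 -m pendant '[0.006,0,0,0,0,0,0,0.006,-0.0165,0,0,0,0.0083,0,0.004,-0.033,0,0,0,0.0167,0]'|grep -E "ee_pos"; python3 s.py;  python3 -m pendant '[-0.003,-0.0165,0,0,0,0.0083,0,-0.003,-0.033,0,0,0,0.0167,0]'|grep -E "ee_pos";python3 s.py
python3 - <<'E'
from h import *
s=r.grab_frame("side")
cv2.imwrite("pics/z5.png",cv2.resize(s["color"][140:290,300:440],(560,600),interpolation=3)[:,:,::-1])
E
```

```text
ee_pos: [0.4385, -0.2838, 0.1497]
tool f [-13.2   9.6  -5.7] t 8.3667
ee_pos: [0.4371, -0.277, 0.1493]
tool f [-11.    6.7  -0.7] t 8.5333
```

View pics/z5.png

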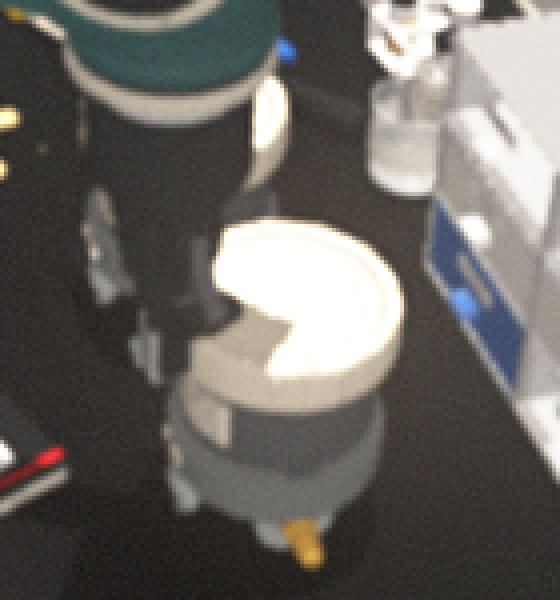

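The label's right edge is now at 231 px in the crop. I'll compute where it should be when locked.

Run:
```python
from h import *
f=r.grab_frame("side")
for C,n in(([.501,-.2685],"open"),([.5137,-.1],"locked")):
  for off in(-.1,0,.1,.2,.3):
    a=np.pi-.075+.693+off
    p=[proj(f,[C[0]+.0505*np.cos(a),C[1]+.0505*np.sin(a),z])[0] for z in(.075,.108)]
    print(n,off,[((q-[300,140])*4).round(0).tolist() for q in p])
```

```text
open -0.1 [[214.0, 455.0], [216.0, 409.0]]
open 0 [[223.0, 459.0], [225.0, 414.0]]
open 0.1 [[231.0, 463.0], [234.0, 418.0]]
open 0.2 [[240.0, 467.0], [243.0, 421.0]]
open 0.3 [[250.0, 469.0], [253.0, 423.0]]
locked -0.1 [[126.0, 243.0], [126.0, 199.0]]
locked 0 [[133.0, 247.0], [133.0, 202.0]]
locked 0.1 [[141.0, 250.0], [141.0, 205.0]]
locked 0.2 [[149.0, 253.0], [149.0, 208.0]]
locked 0.3 [[157.0, 255.0], [158.0, 210.0]]
```

The locked cup's own edge reads about 5 px past its prediction, so the open cup must be within about 0.05 rad of home. I'll roll a bit more, firmly, to seat it against the stop.

```bash
python3 -m pendant '[-0.001,-0.0165,0,0,0,0.0083,0,-0.001,-0.033,0,0,0,0.0167,0]'|grep -E "ee_pos"; python3 s.py;  python3 -m pendant '[-0.003,-0.0165,0,0,0,0.0083,0,-0.003,-0.033,0,0,0,0.0167,0]'|grep -E "ee_pos";python3 s.py; python3 -m pendant '[-0.003,-0.0165,0,0,0,0.0083,0,-0.003,-0.033,0,0,0,0.0167,0]'|grep -E "ee_pos";python3 s.py
```

```text
ee_pos: [0.4372, -0.27, 0.1488]
tool f [-1.6  1.7 -0.6] t 8.8
ee_pos: [0.4377, -0.263, 0.149]
tool f [-3.4  2.2  0.4] t 8.9667
ee_pos: [0.4385, -0.2564, 0.149]
tool f [-4.8  3.6 -0.2] t 9.1333
```

```bash
python3 -m pendant '[0.008,0,0,0,0,0,0,0.008,-0.0165,0,0,0,0.0083,0,0.008,-0.033,0,0,0,0.0167,0,0.008,-0.045,0,0,0,0.0227,0]'|grep -E "ee_pos"; python3 s.py
python3 - <<'E'
from h import *
s=r.grab_frame("side")
cv2.imwrite("pics/z6.png",cv2.resize(s["color"][140:290,300:440],(560,600),interpolation=3)[:,:,::-1])
E
```

```text
ee_pos: [0.4409, -0.2492, 0.1486]
tool f [-19.8  20.   -1.5] t 9.4667
```

View pics/z6.png

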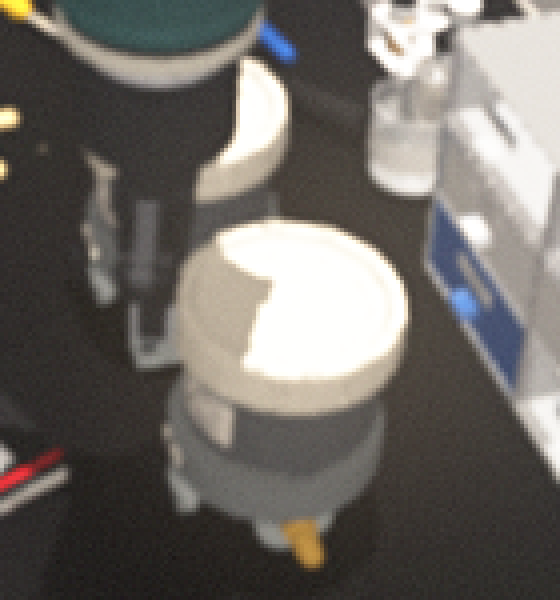

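The label edge is at 234 px, unchanged (the cup has shifted within its play) under a 20 N tangential push, so it is against the stop. I'll back off radially and lift.

```bash
python3 -m pendant '[-0.02,-0.045,0,0,0,0,0,-0.1,-0.045,0,0,0,0,0,-0.25,-0.045,0,0,0,0,0,-0.25,-0.045,-0.2,0,0,0,0,-0.25,-0.045,-0.4,0,0,0,0,-0.25,-0.045,-0.6,0,0,0,0,-0.25,-0.045,-0.6,0,0,0,0,-0.25,-0.045,-0.6,0,0,0,0]'
python3 - <<'E'
from h import *
s=r.grab_frame("side")
cv2.imwrite("pics/z7.png",cv2.resize(s["color"][140:290,300:440],(560,600),interpolation=3)[:,:,::-1])
E
```

```text
t: 10.18
ee_pos: [0.403, -0.2184, 0.2717]
eef_rot: [[0.896, -0.445, 0.004], [-0.445, -0.896, -0.002], [0.004, -0.0, -1.0]]
contact_force: [-0.7, 0.3, 0.3]
opening: -0.0001
grip_force: 0.0
```

View pics/z7.png

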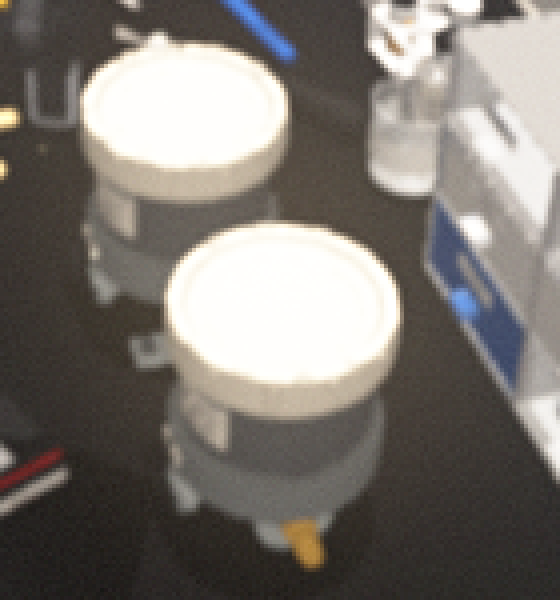

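The label's right edge is at 229 px, which matches home after the 5 px bias. The locked cup is unchanged and the arm is clear.

```bash
python3 -c "
from station import r
print(r.job_done())"
```

```text
the job is handed in; nothing more can be done
None
```

The unlocked cup is turned clockwise to its stop with its label facing the front like its neighbour's, and the job is handed in; in the last side picture the locked cup looked unmoved and the arm was clear.

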